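# Tighten the print press with the T-wrench from the rack

### The job

Lift the blue-handled T-wrench up and off its hooks on the tool rack, set its socket fully down over the brass hex nut of the print press, and turn it clockwise until the nut comes up firm against its stop. Leave the wrench standing upright on the nut, fully home. Turn the nut only with the wrench, keep the gripper off the press, and leave the orange tool and everything else on the table where it is.

Things in the scene. Friction and masses are not known exactly. Their poses are not given: they have to be found in the camera images.
- wrench: T-wrench, about 350 g. Blue crossbar 120 long (its y), 14 wide (x), 16 tall (z); origin at the crossbar's middle. A 12 mm steel shaft runs down (-z) to a dark hexagonal socket about 41 across whose mouth is 116 below the origin. Hangs upright with the bar across two parallel prongs, socket down; best gripped across the middle of the bar from above (fingers closing along its x).
- socket_mouth (a point): centre of the open lower end of the wrench's socket, 116 mm below the crossbar's middle; axes as the wrench. The hex opening is 28.5 mm across flats (corners on its x axis) and 18 mm deep, so fully home it stands 18 mm below nut_top.
- nut_top (a point): centre of the top of the brass hex nut: 26 mm across flats, 20 tall, top edge chamfered (3.5 deep, 2.7 a side), top 119 above the table. Turns with the nut; a hex corner lies on its x axis, so the socket goes on with the wrench's x axis at a multiple of 60 degrees from it, within about 13 degrees (also the socket's rotary play either way).
- nut (a joint): angle of the nut, rad, growing as it turns clockwise from above (tightening). It drags with about 0.06 N m and stays where it is left. At the start 1 to 2 rad remain before a solid stop; the stop is not marked and must be felt: there the nut no longer follows and the torque climbs past 0.2 N m, which is firm enough (a 60 N grip on the bar slips at about 0.35 N m).
- press: small press, fixed: wooden base 180 (x) by 240 (y), prints under a plywood board, green crossbeam 50 by 220 with its top 95 above the table, the nut in its middle. Origin on the table, straight below the nut.
- rack: wooden tool rack, fixed, base 170 by 280; origin on the table below the line of hung bars. Two places, y = -75 and +75, each two steel prongs 8 thick, 76 apart, running to -x from a rail (x = 97, top 193 above the table); upper side at height 182, tips turned up to 196 at x = -28. Hung bars' middle is at 190; a bar must rise 15 before it clears the tips towards -x.
- awl: orange-handled T-tool with the same crossbar but a thin spike, no socket, 120 long, hanging on the other place; origin at the middle of its crossbar. To be left hanging.
- bottle_black: small black paint bottle 34 mm across, 95 tall, standing on the rack's base behind and between the two tools; origin under its middle. Leave alone.
- bottle_gold: gold paint bottle 36 mm across, 110 tall, on the table; origin under its middle. Leave alone.
- spray: clear spray bottle 56 mm across, 150 tall, on the table's far side; origin under its middle. Leave alone.
- brayer: ink roller with red handle, about 160 long and 32 tall, lying on the table; origin under its middle. Leave alone.
- scissors: purple-handled scissors lying flat, about 170 long; origin under the pivot. Leave alone.
- cup: clear plastic cup 68 mm across, 80 tall; origin under its middle. Leave alone.
Not all that is in view belongs to the job. Leave any green look-alike of the wrench alone.

How it is judged:
By the outcome, as a careful person would: the job done as asked, in the order asked, and still so for the second after the job is handed in, with the robot touching nothing.
It also fails if it takes over 72 s, if anything falls off the work surface, if the arm or the gripper's body presses on something with over 40 N, if the wrist force passes 120 N, or if a joint passes its speed limit or range.

### The arm

A 6-joint arm with a two-finger parallel gripper is mounted at the origin on the work surface. World frame = base frame: x ahead of the robot, y to its left, z up, the work surface at z = 0. Lengths are in mm, angles in degrees, forces in N, time in s.
With the tool pointing down it reaches from about 300 to 850 mm from the base axis. Payload 4.2 kg.
Tool frame: the origin (TCP) lies between the finger pads; the fingertips stand 19 mm ahead of it and the grasp point (between the pads) is the TCP (env.tips_ahead is the distance from the TCP to the fingertips, in mm); z points along the fingers, y is the direction in which the jaws open and shut (so a half turn about z gives the same grasp; the last joint's range is limited). The gripper opens to 91 mm and grips with 3 to 60 N. Pads are 32 mm wide; open, the fingers measure 118 mm over their backs; the gripper's body (76 mm by 178 mm) begins 60 mm behind the grasp point.
Start: joints at [70.073, 18.312, 89.639, -0, 72.044, -1.146], TCP at [185.13, 544.397, 232.976] pointing down, gripper open.
Joint ranges: [-177.97, 177.97], [-48.28, 115.42], [12.27, 149.76], [-77.06, 257.06], [2.81, 150.46], [-146.56, 146.56]. Speed limits (degrees/s): [147.25, 147.25, 180, 180, 180, 180].

### API

Orientations are given as [roll, pitch, yaw] about the fixed x, y, z axes, in that order (R = Rz(yaw) Ry(pitch) Rx(roll)).
In Python, from workcell import telemetry, viewer, job_done, env gives the robot as it stands. The module is installed in compiled form; this text tells all that it offers.
- The arm moves only by the shell command python3 -m jog 'ROWS' [FORCE]. ROWS is JSON, a list of rows, each a list of 3 entries, a list of its own where there are three numbers: the shift along the tool's x, y, z in cm, then the turn about the tool's z in degrees, then the opening, from 0 (shut) to 1 (fully open). A call has 1 to 10 rows; each row shifts and turns the pose as measured when the row begins, along the tool's axes as they then stand; what a row does not reach is not made up. A row lasts 1/8 s, in which the tool goes at most 62.5 mm and 10.7 degrees, less where a joint would pass 70% of its speed; a pose out of reach is approached as far as the arm can. A call is refused whole if a number of a shift passes 6.25 or a number of a turn 10.7, either way. A call with a gripper value outside its range is refused whole. The fingers move at their own pace and stop on an object; FORCE is the grip in N (left out, the last holds). Time passes only in rows, so rows that do not move let the fingers close. It gives the time, the measured TCP pose, the force and the opening at its end, in the units of the state.
- telemetry.state(): the state, without advancing time (a new reading comes with each control period).
- viewer.grab_frame(name): name is "scene" or "top"; returns a dict with "color" (384x512x3 uint8, red, green, blue), "K" (3x3 intrinsics, pixels), "k1" (the pictures are not rectified: a ray, as slopes to the right and down, at radius r is drawn at 1 + k1 r^2 times it, then the intrinsics apply), "rvec" (rotation vector, rad) and "tvec" (3), from world to camera coordinates, as OpenCV has them. Camera axes: x right, y down, z forward; pixel columns grow to the right and rows downward; lengths in mm; the calibration is good to about 2 mm. A picture is of the moment at which its call begins. There is no depth.
- job_done(): hands the job in, once; it reports no verdict.
The state is a dict: "time_s": time; "qpos": joint angles; "qvel": joint speeds; "effort": joint torques, N m; "ee_pos": TCP position; "ee_rot": TCP orientation; "force": force on the tool from outside, world axes, zero at the start; "torque": the same for the moment, N m; "gripper_width": finger opening in mm.
Only numpy, scipy, OpenCV 4.12 (cv2) and the standard library are available. Lean on these libraries where they do the work, as an engineer would, in place of code of your own. Each camera call takes 0.05 s, during which the arm holds its last target. There are 200 camera calls.

## Working session

There is one attempt and no reset: what is moved stays moved. The work goes in short steps, Python scripts to look and compute and a shell command to move; the robot and the scene stay as the last step left them, time stands still between calls to the robot, and variables do not carry over. Pictures are saved under pics/ and viewed, about 8 in all and at most 12, crops included, and the job is handed in when it is done.

```bash
mkdir -p pics; cat > h.py <<'E'
import numpy as np, cv2
from workcell import telemetry, viewer, env
def grab(n,f=None):
    d=viewer.grab_frame(n)
    if f: cv2.imwrite(f'pics/{f}.png',cv2.cvtColor(d['color'],cv2.COLOR_RGB2BGR))
    return d
def dist(d): return np.array([d['k1'],0,0,0],float)
def proj(d,P): return cv2.projectPoints(np.array(P,float).reshape(-1,1,3),np.array(d['rvec'],float),np.array(d['tvec'],float),np.array(d['K'],float),dist(d))[0].reshape(-1,2)
def ray(d,px):
    u=cv2.undistortPoints(np.array(px,float).reshape(-1,1,2),np.array(d['K'],float),dist(d)).reshape(-1,2)
    R=cv2.Rodrigues(np.array(d['rvec'],float))[0]; c=-R.T@np.array(d['tvec'],float).ravel()
    return c,np.c_[u,np.ones(len(u))]@R
def atz(d,px,z):
    c,r=ray(d,px); return c+r*((z-c[2])/r[:,2])[:,None]
E
python3 - <<'E'
from h import *
import pickle
a=grab('scene');b=grab('top')
pickle.dump((a,b),open('p0.pkl','wb'))
for n,d in(('s0',a),('t0',b)):
    cv2.imwrite(f'pics/{n}.png',cv2.resize(cv2.cvtColor(d['color'],cv2.COLOR_RGB2BGR),(800,600),interpolation=cv2.INTER_CUBIC))
    print(d['K'],d['k1'],ray(d,[[256,192]]))
print(telemetry.state())
E
```

```text
[[498.45131821   0.         252.26494536]
 [  0.         498.45131821 191.78955896]
 [  0.           0.           1.        ]] 0.0704204566946528 (array([1495.71685771, -248.7824797 , 1005.07848835]), array([[-0.70371884,  0.23655587, -0.66998316]]))
[[405.70502837   0.         260.14353444]
 [  0.         405.70502837 194.83103386]
 [  0.           0.           1.        ]] -0.05266310911427101 (array([ 298.45934457,   60.01335831, 1285.55982592]), array([[ 0.23668809,  0.00495998, -0.97165176]]))
{'time_s': 0.1, 'qpos': array([ 7.00730528e+01,  1.83493049e+01,  8.97004751e+01, -3.11745683e-03,
        7.20421372e+01, -1.14641067e+00]), 'qvel': array([-0.05741683, -0.09774391, -0.12086361, -0.01014366, -0.03328461,
       -0.01967304]), 'effort': array([ 1.24638780e-03, -4.13326442e+01, -2.32510203e+01,  7.28320889e-02,
        4.22721799e-02, -4.54010581e-05]), 'ee_pos': array([184.99464045, 543.98594363, 232.18383755]), 'ee_rot': array([-1.79908042e+02,  1.12443010e-03,  1.61220428e+02]), 'force': array([-0.2970548 ,  0.97703932, -0.00574088]), 'torque': array([ 0.06474971,  0.01800862, -0.01011036]), 'gripper_width': 90.90817658818018}
```

View pics/s0.png

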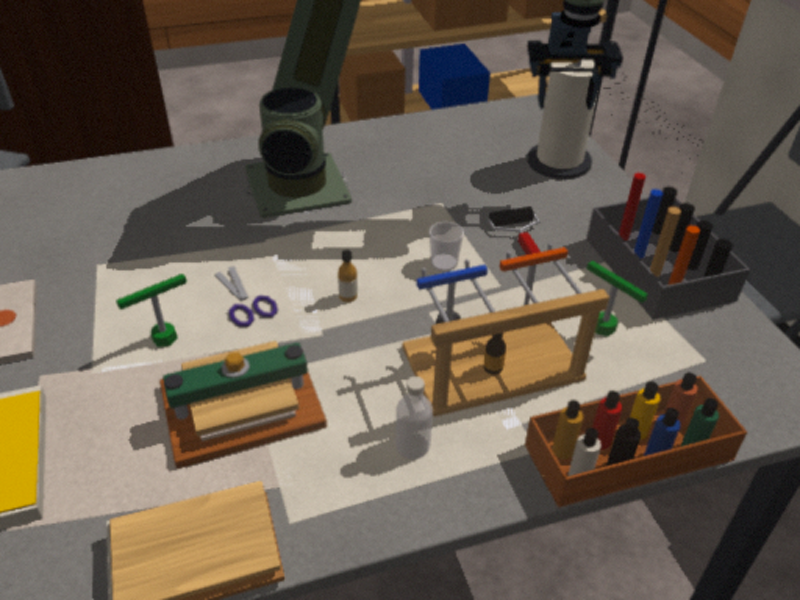

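View pics/t0.png

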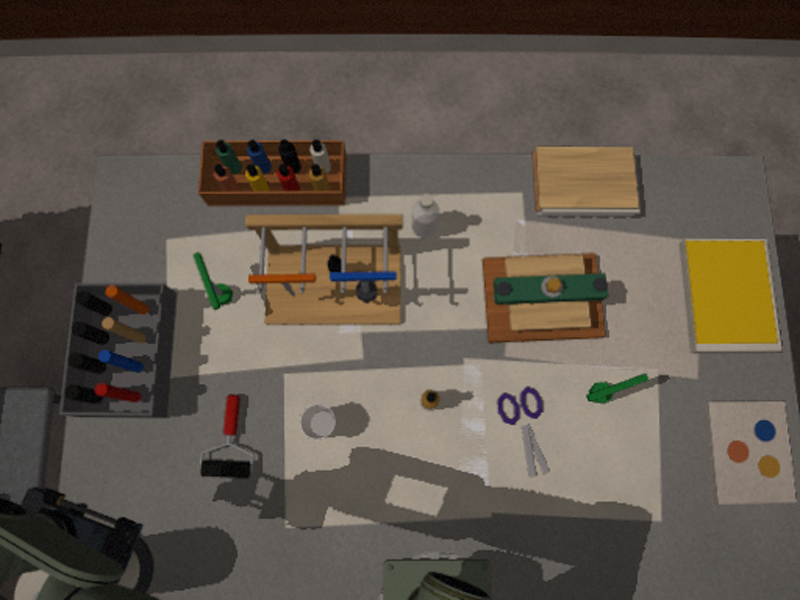

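The candidates are: the blue T-bar on the rack at scene (452,276) / top (362,276), the two green look-alikes at top (205,280) and (618,388), and the orange awl at top (282,278). The blue bar on the rack, with a dark socket below it, fits the description. I'll confirm it and measure in enlarged crops.

```bash
python3 - <<'E'
from h import *
import pickle
a,b=pickle.load(open('p0.pkl','rb'))
def crop(d,x,y,w,h): return cv2.resize(cv2.cvtColor(d['color'],cv2.COLOR_RGB2BGR)[y:y+h,x:x+w],(400,300),interpolation=cv2.INTER_CUBIC)
# 64x48 ->6.25x ; 
im=np.vstack([np.hstack([crop(b,200,155,64,48),crop(b,322,160,64,48)]),np.hstack([crop(a,256,160,64,48),crop(a,118,212,64,48)])])
cv2.imwrite('pics/c1.png',im)
E
```

```text
(no output)
```

View pics/c1.png

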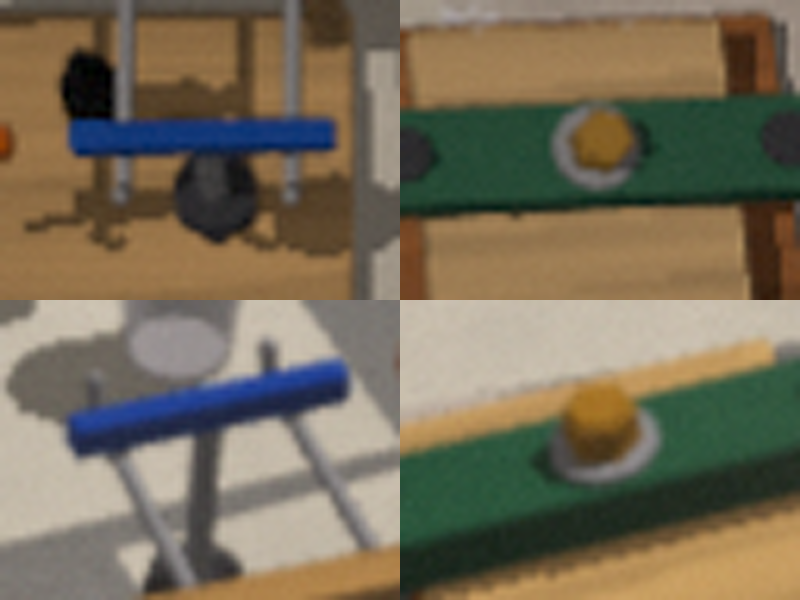

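```bash
cat > fit.py <<'E'
from h import *
from scipy.optimize import minimize
S=8
def soft(d,kind,box):
    x,y,w,h=box; c=d['color'][y:y+h,x:x+w].astype(float); r,g,b=c[...,0],c[...,1],c[...,2]
    f=(r-b)/(r+g+b+15) if kind=='brass' else (b-r)/(r+g+b+15)
    return f
def render(d,P,box):
    x,y,w,h=box; uv=(proj(d,P)-[x,y]+.5)*S-.5
    m=np.zeros((h*S,w*S),np.uint8); cv2.fillConvexPoly(m,np.round(cv2.convexHull((uv).astype(np.float32))*16).astype(np.int32),255,cv2.LINE_AA,4)
    return cv2.resize(m,(w,h),interpolation=cv2.INTER_AREA)/255.
def nutpts(x,y,a):
    P=[]
    for z,r in((99,15.01),(115.5,15.01),(119,15.01-3.12)):
        t=np.radians(a+60*np.arange(6)); P+=list(np.c_[x+r*np.cos(t),y+r*np.sin(t),np.full(6,z)])
    return np.array(P)
def boxpts(x,y,a,z=190,h=(7,60,8)):
    q=np.array([[i,j,k] for i in(-1,1) for j in(-1,1) for k in(-1,1)])*np.array(h); c,s=np.cos(np.radians(a)),np.sin(np.radians(a))
    return q@np.array([[c,s,0],[-s,c,0],[0,0,1]])+[x,y,z]
def cost(views,pts):
    e=0
    for d,f,box in views:
        m=render(d,pts,box).ravel(); A=np.c_[m,np.ones_like(m)]; s,r,_,_=np.linalg.lstsq(A,f.ravel(),rcond=None)
        e+=((A@s-f.ravel())**2).sum()/((f-f.mean())**2).sum()
    return e
E
python3 - <<'E'
from fit import *
import pickle
a,b=pickle.load(open('p0.pkl','rb'))
U=lambda x,y,x0,y0:[(x+.5)/6.25-.5+x0,(y+.5)/6.25-.5+y0]
w0=atz(b,[U(202,135,200,155)],198)[0]; n0=atz(b,[U(205,138,322,160)],119)[0]
print('rough',w0,n0, atz(a,[U(200,125,118,212)],110))
bt=(205,165,55,20); bs=(260,165,60,25)
nb=(340,172,22,18); ns=(138,218,28,26)
for n,vs in(('both',((b,bt),(a,bs))),('top',((b,bt),)),('scene',((a,bs),))):
    V=[(d,soft(d,'blue',B),B) for d,B in vs]
    r=minimize(lambda p:cost(V,boxpts(*p)),[w0[0],w0[1],0],method='Nelder-Mead',options=dict(initial_simplex=[[w0[0]+i,w0[1]+j,k] for i,j,k in((0,0,0),(8,0,0),(0,8,0),(0,0,4))])); print('bar',n,r.x.round(1),r.fun)
for n,vs in(('both',((b,nb),(a,ns))),('top',((b,nb),)),('scene',((a,ns),))):
    V=[(d,soft(d,'brass',B),B) for d,B in vs]
    out=[]
    for ang in range(0,60,5):
        r=minimize(lambda p:cost(V,nutpts(p[0],p[1],ang)),n0[:2],method='Nelder-Mead',options=dict(initial_simplex=[n0[:2],n0[:2]+[6,0],n0[:2]+[0,6]])); out.append((ang,*r.x.round(1),round(r.fun,4)))
    print('nut',n); print(*out,sep='\n')
E
```

```text
rough [608.73697111 132.72168427 198.        ] [ 614.4221546  -228.09160039  119.        ] [[ 618.17968908 -226.40835392  110.        ]]
bar both [6.099e+02 1.342e+02 1.000e-01] 0.48068763985487395
bar top [ 6.101e+02  1.335e+02 -1.000e-01] 0.21489132732999638
bar scene [608.  137.    1.7] 0.2360063159759965
nut both
(0, np.float64(614.5), np.float64(-227.2), np.float64(0.9352))
(5, np.float64(614.6), np.float64(-227.2), np.float64(0.931))
(10, np.float64(614.8), np.float64(-227.5), np.float64(0.9263))
(15, np.float64(614.7), np.float64(-227.6), np.float64(0.9233))
(20, np.float64(614.6), np.float64(-227.4), np.float64(0.9273))
(25, np.float64(614.3), np.float64(-227.5), np.float64(0.936))
(30, np.float64(614.2), np.float64(-227.4), np.float64(0.9417))
(35, np.float64(614.4), np.float64(-227.3), np.float64(0.947))
(40, np.float64(614.7), np.float64(-227.5), np.float64(0.949))
(45, np.float64(614.6), np.float64(-227.3), np.float64(0.9485))
(50, np.float64(614.6), np.float64(-227.2), np.float64(0.946))
(55, np.float64(614.5), np.float64(-227.1), np.float64(0.941))
nut top
(0, np.float6
[... 827 characters left out ...]
5, np.float64(612.3), np.float64(-226.0), np.float64(0.3365))
(10, np.float64(612.1), np.float64(-226.1), np.float64(0.3339))
(15, np.float64(612.0), np.float64(-226.0), np.float64(0.3339))
(20, np.float64(612.1), np.float64(-226.0), np.float64(0.3375))
(25, np.float64(612.0), np.float64(-225.9), np.float64(0.3408))
(30, np.float64(612.1), np.float64(-226.0), np.float64(0.3432))
(35, np.float64(612.1), np.float64(-225.9), np.float64(0.3441))
(40, np.float64(612.1), np.float64(-225.9), np.float64(0.3429))
(45, np.float64(612.1), np.float64(-225.7), np.float64(0.342))
(50, np.float64(612.1), np.float64(-225.3), np.float64(0.3398))
(55, np.float64(612.3), np.float64(-225.4), np.float64(0.3401))
```

The crop confirms it: the blue bar, centred near top-camera pixel (232,176), hangs on its prongs with the dark socket under it. The nut is at about (614,-228) with a corner near 15°, and the wrench is at about (609.5,134.5) with yaw near 0. Next I'll lift clear and turn the jaws.

```bash
cat > go.py <<'E'
import sys
from h import *
# python3 go.py x y z yaw : remaining shift in tool axes (cm) and turn
x,y,z,w=map(float,sys.argv[1:5]); s=telemetry.state(); p=s['ee_pos']; 
R=cv2.Rodrigues(np.zeros(3))[0]
from scipy.spatial.transform import Rotation as Ro
R=Ro.from_euler('xyz',s['ee_rot'],degrees=True).as_matrix()
print('t',s['time_s'],'p',p.round(1),'rot',s['ee_rot'].round(1),'q6',s['qpos'][5].round(1),'F',s['force'].round(1),'M',s['torque'].round(2),'w',round(s['gripper_width'],1))
print('shift cm',(R.T@(np.array([x,y,z])-p)/10).round(2),'turn',round((s['ee_rot'][2]-w+180)%360-180,1))
E
python3 -m jog '[[[0,0,-5],0,1],[[0,0,-5],0,1],[[0,0,0],10.2,1],[[0,0,0],10.2,1],[[0,0,0],10.2,1],[[0,0,0],10.2,1],[[0,0,0],10.2,1],[[0,0,0],10.2,1],[[0,0,0],10.2,1],[[0,0,0],0,1]]'; python3 go.py 609.5 134.5 300 90
```

```text
time_s: 1.35
ee_pos: [184.3, 542.1, 330.0]
ee_rot: [-179.8, 0.7, 87.6]
force: [0.1, -0.2, 0.2]
gripper_width: 91.3
t 1.35 p [184.3 542.1 330. ] rot [-179.8    0.7   87.6] q6 72.5 F [ 0.1 -0.2  0.2] M [-0.09 -0.    0.03] w 91.3
shift cm [-38.88  44.23   3.32] turn -2.4
```

```bash
python3 -m jog '[[[-3.9,4.4,0.3],-2.4,1],[[-3.9,4.4,0.3],0,1],[[-3.9,4.4,0.3],0,1],[[-3.9,4.4,0.3],0,1],[[-3.9,4.4,0.3],0,1],[[-3.9,4.4,0.3],0,1],[[-3.9,4.4,0.3],0,1],[[-3.9,4.4,0.3],0,1],[[-3.9,4.4,0.3],0,1],[[0,0,0],0,1]]'; python3 go.py 609.5 134.5 270 90
```

```text
time_s: 2.6
ee_pos: [595.6, 185.5, 300.7]
ee_rot: [-179.6, 0.7, 92.2]
force: [-0.2, 0.4, -0.3]
gripper_width: 91.5
t 2.6 p [595.6 185.5 300.7] rot [-179.6    0.7   92.2] q6 14.4 F [-0.2  0.4 -0.3] M [-0.05  0.05  0.01] w 91.5
shift cm [-5.11  1.21  3.12] turn 2.2
```

```bash
python3 -m jog '[[[-2.6,0.6,1.6],1.1,1],[[-2.5,0.6,1.6],1.1,1],[[0,0,0],0,1],[[0,0,0],0,1]]'; python3 go.py 609.5 134.5 190 90; python3 - <<'E'
from h import *
s=telemetry.state()['ee_pos']; a=grab('scene');b=grab('top')
def crop(d,P,w,h):
    u,v=proj(d,[P])[0].astype(int); x,y=u-w//2,v-h//2; print(x,y)
    return cv2.resize(cv2.cvtColor(d['color'],cv2.COLOR_RGB2BGR)[y:y+h,x:x+w],(400,400),interpolation=cv2.INTER_CUBIC)
P=[609,134,220]
cv2.imwrite('pics/c2.png',np.hstack([crop(a,P,90,90),crop(b,P,90,90)])); print(proj(a,[s,[609,134,198]]),proj(b,[s,[609,134,198]]))
E
```

```text
time_s: 3.1
ee_pos: [607.4, 136.3, 268.5]
ee_rot: [-179.5, 0.6, 90.5]
force: [-0.0, 0.8, -0.3]
gripper_width: 91.2
t 3.1 p [607.4 136.3 268.5] rot [-179.5    0.6   90.5] q6 11.4 F [-0.   0.8 -0.3] M [-0.08  0.09  0.04] w 91.2
shift cm [-0.11  0.29  7.85] turn 0.5
243 122
185 128
[[290.7068252  151.65587693]
 [288.29955997 174.54394183]] [[228.82322843 169.27838939]
 [231.44246643 176.08923242]]
```

View pics/c2.png

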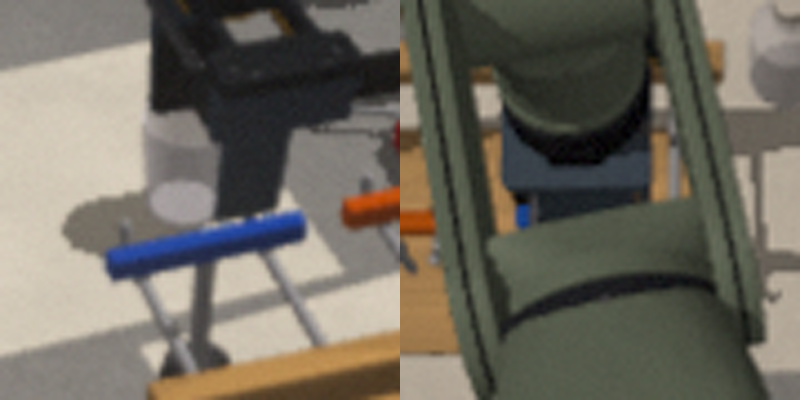

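The scene view shows the jaws above the middle of the bar (scene crop: bar centre (207,245), near finger tip (245,215)). The arm hides it in the top view. I'll go down and grip.

```bash
python3 -m jog '[[[0,0.2,2.7],0.5,1],[[0,0,2.7],0,1],[[0,0,2.4],0,1],[[0,0,0],0,1]]' 60; python3 go.py 609.5 134.5 190 90
```

```text
time_s: 3.7
ee_pos: [609.3, 140.3, 192.3]
ee_rot: [-179.9, 0.5, 90.4]
force: [0.2, 1.0, 0.2]
gripper_width: 91.3
t 3.7 p [609.3 140.3 192.3] rot [-179.9    0.5   90.4] q6 11.8 F [0.2 1.  0.2] M [-0.08  0.07 -0.01] w 91.3
shift cm [-0.58  0.01  0.24] turn 0.4
```

```bash
python3 -m jog '[[[-0.5,0,0.2],0.4,1],[[0,0,0],0,1],[[0,0,0],0,1]]'; python3 go.py 609.5 134.5 190 90
```

```text
time_s: 4.08
ee_pos: [610.9, 136.2, 193.9]
ee_rot: [179.8, 0.4, 90.1]
force: [-0.2, 0.1, 0.3]
gripper_width: 91.1
t 4.075 p [610.9 136.2 193.9] rot [179.8   0.4  90.1] q6 11.8 F [-0.2  0.1  0.3] M [-0.09  0.06  0.02] w 91.1
shift cm [-0.16 -0.14  0.39] turn 0.1
```

```bash
python3 -m jog '[[[-0.15,-0.15,0.4],0,1],[[0,0,0],0,0.2],[[0,0,0],0,0],[[0,0,0],0,0],[[0,0,0],0,0],[[0,0,0],0,0],[[0,0,0],0,0]]' 60; python3 go.py 609.5 134.5 190 90
```

```text
time_s: 4.95
ee_pos: [609.7, 134.5, 190.5]
ee_rot: [179.7, 0.4, 90.1]
force: [-0.2, -0.6, -0.1]
gripper_width: 34.0
t 4.95 p [609.7 134.5 190.5] rot [179.7   0.4  90.1] q6 11.7 F [-0.2 -0.6 -0.1] M [-0.05  0.05 -0.04] w 34.0
shift cm [ 0.   -0.02  0.05] turn 0.1
```

```bash
python3 -m jog '[[[0,0,0],0,0],[[0,0,0],0,0],[[0,0,0],0,0],[[0,0,0],0,0]]' 60; python3 go.py 609.5 134.5 190 90
```

```text
time_s: 5.45
ee_pos: [610.1, 134.4, 190.6]
ee_rot: [179.6, 0.4, 90.1]
force: [0.1, 0.0, -1.0]
gripper_width: 13.8
t 5.45 p [610.1 134.4 190.6] rot [179.6   0.4  90.1] q6 11.7 F [ 0.1  0.  -1. ] M [-0.09  0.01 -0.04] w 13.8
shift cm [ 0.01 -0.06  0.06] turn 0.1
```

```bash
python3 -m jog '[[[0,0,-1],0,0],[[0,0,-2],0,0],[[0,0,-3],0,0],[[0,0,-3],0,0],[[0,0,-3],0,0],[[0,0,-3],0,0],[[0,0,0],0,0],[[0,0,0],0,0]]'; python3 go.py 614 -227 320 105
```

```text
time_s: 6.45
ee_pos: [606.5, 135.2, 342.4]
ee_rot: [-179.7, 0.5, 90.1]
force: [0.2, -0.0, -2.9]
gripper_width: 13.8
t 6.45 p [606.5 135.2 342.4] rot [-179.7    0.5   90.1] q6 11.6 F [ 0.2 -0.  -2.9] M [-0.04  0.05  0.03] w 13.8
shift cm [-36.2    0.7    2.53] turn -14.9
```

```bash
python3 -m jog '[[[-2.5,0.1,0],0,0],[[-4.5,0.1,0],0,0],[[-4.8,0.1,0],0,0],[[-4.8,0.1,0],0,0],[[-4.8,0.1,0],0,0],[[-4.8,0.1,0],0,0],[[-4.5,0.1,0],0,0],[[-3,0,0],0,0],[[0,0,0],0,0]]'; python3 go.py 614 -227 290 105
```

```text
time_s: 7.58
ee_pos: [609.6, -210.8, 325.5]
ee_rot: [-177.9, 0.2, 90.2]
force: [-0.3, -0.7, -2.5]
gripper_width: 13.9
t 7.575 p [ 609.6 -210.8  325.5] rot [-177.9    0.2   90.2] q6 -19.9 F [-0.3 -0.7 -2.5] M [-0.02 -0.02  0.02] w 13.9
shift cm [-1.61  0.57  3.53] turn -14.8
```

```bash
python3 -m jog '[[[-1.2,0,0.8],-5,0],[[-1.2,0.2,0.8],-5,0],[[0,0,0.8],-5,0],[[0,0,0],0,0],[[0,0,0],0,0]]'; python3 go.py 614 -227 262 105
```

```text
time_s: 8.2
ee_pos: [610.4, -230.5, 294.6]
ee_rot: [-177.5, -1.0, 105.7]
force: [-0.1, -0.3, -2.3]
gripper_width: 13.2
t 8.2 p [ 610.4 -230.5  294.6] rot [-177.5   -1.   105.7] q6 -37.0 F [-0.1 -0.3 -2.3] M [-0.09 -0.01 -0.  ] w 13.2
shift cm [0.18 0.58 3.24] turn 0.7
```

```bash
python3 -m jog '[[[0.2,0.6,0],0.7,0],[[0,0,0],0,0],[[0,0,0],0,0]]'; python3 go.py 614 -227 262 105;  python3 - <<'E'
from h import *
from scipy.spatial.transform import Rotation as Ro
s=telemetry.state(); a=grab('scene');b=grab('top')
R=Ro.from_euler('xyz',s['ee_rot'],degrees=True).as_matrix(); print('toolz',R[:,2].round(3))
m=s['ee_pos']+R[:,2]*116
def crop(d,P,w,h):
    u,v=proj(d,[P])[0].astype(int); x,y=u-w//2,v-h//2; print(x,y)
    return cv2.resize(cv2.cvtColor(d['color'],cv2.COLOR_RGB2BGR)[y:y+h,x:x+w],(400,500),interpolation=cv2.INTER_CUBIC)
P=[614,-227,190]
cv2.imwrite('pics/c3.png',np.hstack([crop(a,P,80,100),crop(b,P,80,100)])); print(proj(a,[s['ee_pos'],m,[614,-227,119]]),proj(b,[s['ee_pos'],m,[614,-227,119]]))
E
```

```text
time_s: 8.57
ee_pos: [616.5, -225.8, 295.0]
ee_rot: [-177.6, -0.9, 105.0]
force: [-0.2, -0.1, -1.6]
gripper_width: 13.4
t 8.575 p [ 616.5 -225.8  295. ] rot [-177.6   -0.9  105. ] q6 -35.7 F [-0.2 -0.1 -1.6] M [-0.07 -0.   -0.03] w 13.4
shift cm [-0.11 -0.13  3.31] turn -0.0
toolz [-0.045  0.004 -0.999]
104 156
319 125
[[139.08389177 173.0776867 ]
 [145.91276417 209.28632487]
 [148.60815953 227.89556242]] [[369.18586643 163.00061392]
 [358.33272429 177.21185122]
 [354.0252161  181.79608061]]
```

View pics/c3.png

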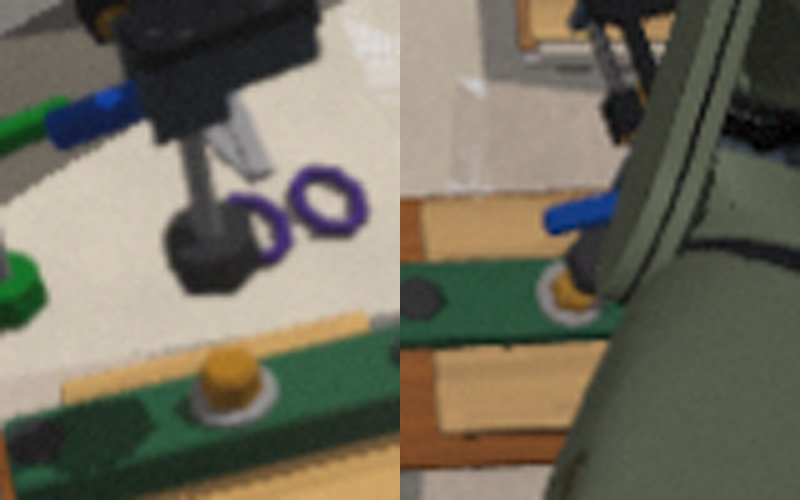

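Scene crop: the socket mouth centre is at about (214,268), against (212,269) predicted. The nut top is at about (230,361), just below it. The wrist has picked up a tilt of about 2.6°, so I'll try a slow lift and a faster descent to shed it before fitting.

```bash
python3 -m jog '[[[0,0,-1],0,0],[[0,0,-1],0,0],[[0,0,-1],0,0],[[0,0,-1],0,0],[[0,0,-1],0,0],[[0,0,-1],0,0],[[0,0,-1],0,0],[[0,0,-1],0,0]]';python3 -m jog '[[[0,0,3.5],0,0],[[0,0,3.5],0,0],[[0,0,0.5],0,0],[[0,0,0],0,0],[[0,0,0],0,0]]'; python3 go.py 619 -227.5 262 105
```

```text
time_s: 9.68
ee_pos: [620.1, -226.5, 381.2]
ee_rot: [-177.6, -0.8, 104.9]
force: [-0.0, -0.3, -3.1]
gripper_width: 13.7
time_s: 10.3
ee_pos: [619.0, -227.0, 310.3]
ee_rot: [-178.0, -0.5, 104.9]
force: [-0.3, -0.0, -2.5]
gripper_width: 13.5
t 10.3 p [ 619.  -227.   310.3] rot [-178.    -0.5  104.9] q6 -35.7 F [-0.3 -0.  -2.5] M [-0.09 -0.05 -0.01] w 13.5
shift cm [-0.09  0.15  4.83] turn -0.1
```

```bash
python3 -m jog '[[[0,0,-1.2],0,0],[[0,0,-1.2],0,0],[[0,0,-1.2],0,0],[[0,0,-1.2],0,0],[[0,0,-1.2],0,0],[[0,0,-1.2],0,0],[[0,0,-1.2],0,0],[[0,0,-1.2],0,0],[[0,0,-1],0,0],[[0,0,-0.5],0,0]]';python3 -m jog '[[[0,0,5],0,0],[[0,0,5],0,0],[[0,0,2],0,0],[[0,0,0],0,0],[[0,0,0],0,0]]'; python3 go.py 618 -227.5 262 105
```

```text
time_s: 11.55
ee_pos: [623.6, -227.2, 432.9]
ee_rot: [-178.4, -0.3, 105.0]
force: [0.1, 0.6, -3.4]
gripper_width: 13.4
time_s: 12.18
ee_pos: [621.1, -227.9, 311.6]
ee_rot: [-178.5, -0.2, 105.0]
force: [-0.0, -0.3, -2.8]
gripper_width: 13.5
t 12.175 p [ 621.1 -227.9  311.6] rot [-178.5   -0.2  105. ] q6 -35.7 F [-0.  -0.3 -2.8] M [-0.08 -0.04 -0.04] w 13.5
shift cm [ 0.1  -0.17  4.97] turn -0.0
```

```bash
python3 -m jog '[[[0.1,-0.3,2],0,0],[[0,0,2],0,0],[[0,0,2],0,0],[[0,0,0],0,0],[[0,0,0],0,0]]'; python3 go.py 617 -227.5 245 105;  python3 - <<'E'
from h import *
from scipy.spatial.transform import Rotation as Ro
s=telemetry.state(); a=grab('scene')
R=Ro.from_euler('xyz',s['ee_rot'],degrees=True).as_matrix(); print('toolz',R[:,2].round(3))
m=s['ee_pos']+R[:,2]*116
x,y,w,h=120,180,60,60
cv2.imwrite('pics/c4.png',cv2.resize(cv2.cvtColor(a['color'],cv2.COLOR_RGB2BGR)[y:y+h,x:x+w],(600,600),interpolation=cv2.INTER_CUBIC))
print(m,((proj(a,[m,[614,-227,119],[624,-227,119],[614,-217,119]])-[x,y]+.5)*10).round())
E
```

```text
time_s: 12.8
ee_pos: [620.6, -229.3, 259.2]
ee_rot: [-179.3, 0.3, 105.0]
force: [0.1, -0.1, -2.4]
gripper_width: 13.4
t 12.8 p [ 620.6 -229.3  259.2] rot [-179.3    0.3  105. ] q6 -35.8 F [ 0.1 -0.1 -2.4] M [-0.08  0.05 -0.01] w 13.4
shift cm [ 0.28 -0.28  1.43] turn -0.0
toolz [-0.011 -0.009 -1.   ]
[ 619.28058644 -230.36597181  143.2406512 ] [[267. 432.]
 [291. 484.]
 [297. 512.]
 [332. 475.]]
```

View pics/c4.png

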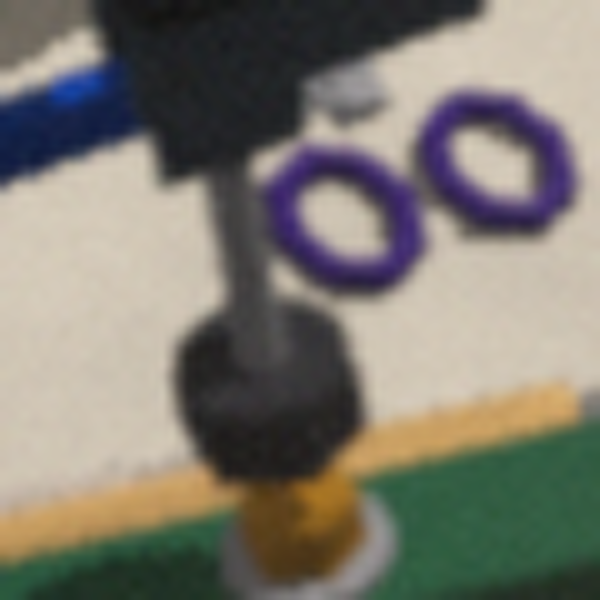

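Scene crop: the socket's lower silhouette is centred at about x=272 (predicted 267) and the nut body at about x=304. The socket is therefore about 4 mm too far along +x and 2 mm along -y. I'll correct that and lower gently.

```bash
python3 -m jog '[[[0.34,-0.35,0.8],0,0],[[0,0,0.5],0,0],[[0,0,0],0,0]]'; python3 go.py 616 -227 240 105
```

```text
time_s: 13.22
ee_pos: [616.2, -227.0, 247.0]
ee_rot: [-179.4, 0.4, 105.0]
force: [0.0, -0.7, -3.5]
gripper_width: 13.3
t 13.225 p [ 616.2 -227.   247. ] rot [-179.4    0.4  105. ] q6 -35.7 F [ 0.  -0.7 -3.5] M [-0.13  0.03 -0.  ] w 13.3
shift cm [ 0.01 -0.01  0.7 ] turn -0.0
```

```bash
python3 -m jog '[[[0,0,0.5],0,0],[[0,0,0.5],0,0],[[0,0,0.4],0,0],[[0,0,0],0,0]]'; python3 go.py 616 -227 217 105;  python3 -m jog '[[[0,0,0.4],0,0],[[0,0,0.3],0,0]]'; python3 go.py 616 -227 217 105
```

```text
time_s: 13.72
ee_pos: [616.6, -227.2, 232.0]
ee_rot: [-179.4, 0.4, 105.0]
force: [1.4, 0.8, -2.6]
gripper_width: 14.0
t 13.725 p [ 616.6 -227.2  232. ] rot [-179.4    0.4  105. ] q6 -35.7 F [ 1.4  0.8 -2.6] M [-0.06 -0.25 -0.05] w 14.0
shift cm [ 0.05 -0.04  1.5 ] turn -0.0
time_s: 13.98
ee_pos: [617.0, -227.3, 225.0]
ee_rot: [-179.5, 0.4, 105.0]
force: [-0.2, 0.7, -1.4]
gripper_width: 13.8
t 13.975 p [ 617.  -227.3  225. ] rot [-179.5    0.4  105. ] q6 -35.7 F [-0.2  0.7 -1.4] M [-0.01 -0.08  0.01] w 13.8
shift cm [ 0.06 -0.08  0.8 ] turn -0.0
```

```bash
python3 -m jog '[[[0,0,0.4],0,0],[[0,0,0.3],0,0]]'; python3 go.py 616 -227 217 105;  python3 -m jog '[[[0,0,0.2],0,0],[[0,0,0],0,0]]'; python3 go.py 616 -227 217 105
```

```text
time_s: 14.22
ee_pos: [616.9, -227.3, 217.6]
ee_rot: [-179.5, 0.4, 105.0]
force: [0.2, -0.5, -0.2]
gripper_width: 13.7
t 14.225 p [ 616.9 -227.3  217.6] rot [-179.5    0.4  105. ] q6 -35.7 F [ 0.2 -0.5 -0.2] M [-0.04 -0.1  -0.01] w 13.7
shift cm [ 0.05 -0.08  0.06] turn -0.0
time_s: 14.48
ee_pos: [617.0, -227.4, 217.9]
ee_rot: [-179.6, 0.5, 105.0]
force: [1.5, 0.9, -2.9]
gripper_width: 13.5
t 14.475 p [ 617.  -227.4  217.9] rot [-179.6    0.5  105. ] q6 -35.7 F [ 1.5  0.9 -2.9] M [-0.05  0.01  0.02] w 13.5
shift cm [ 0.07 -0.09  0.09] turn -0.0
```

The socket is home at z ≈ 217.5. Now I'll turn clockwise.

```bash
python3 -m jog '[[[0,0,0],6,0],[[0,0,0],6,0],[[0,0,0],6,0],[[0,0,0],6,0],[[0,0,0],6,0],[[0,0,0],6,0],[[0,0,0],6,0],[[0,0,0],0,0]]'; python3 go.py 616 -227 217 105
```

```text
time_s: 15.48
ee_pos: [616.3, -226.6, 217.7]
ee_rot: [-179.9, 0.6, 61.7]
force: [-0.2, 1.2, -0.8]
gripper_width: 13.9
t 15.475 p [ 616.3 -226.6  217.7] rot [-179.9    0.6   61.7] q6 7.6 F [-0.2  1.2 -0.8] M [ 0.01  0.02 -0.01] w 13.9
shift cm [-0.05 -0.01  0.07] turn -43.3
```

```bash
cat > m.py <<'E'
from h import *
z=[]
s=telemetry.state(); print('t',round(s['time_s'],2),'p',s['ee_pos'].round(1),'rot',s['ee_rot'].round(1),'Fz',s['force'].round(1),'Mz',s['torque'].round(3))
E
for i in 1; do python3 -m jog '[[[0,0,0],5,0],[[0,0,0],5,0]]' >/dev/null; python3 m.py; python3 -m jog '[[[0,0,0],4,0]]' >/dev/null; python3 m.py;  python3 -m jog '[[[0,0,0],4,0]]' >/dev/null; python3 m.py; python3 -m jog '[[[0,0,0],4,0]]' >/dev/null; python3 m.py; done
```

```text
t 15.72 p [ 616.1 -226.4  217.6] rot [180.    0.6  51.6] Fz [ 1.   0.8 -0.5] Mz [0.102 0.197 0.084]
t 15.85 p [ 616.1 -226.3  217.7] rot [180.    0.6  47.6] Fz [-0.2  0.8 -1.4] Mz [0.067 0.101 0.064]
t 15.97 p [ 616.  -226.2  217.7] rot [179.9   0.6  43.6] Fz [-1.   0.3 -0.7] Mz [0.109 0.129 0.122]
t 16.1 p [ 615.9 -226.1  217.7] rot [179.9   0.6  39.6] Fz [-1.   0.1 -0.6] Mz [0.11  0.174 0.063]
```

```bash
python3 -m jog '[[[0,0,0],4,0]]' >/dev/null; python3 m.py; python3 -m jog '[[[0,0,0],4,0]]' >/dev/null; python3 m.py;  python3 -m jog '[[[0,0,0],4,0]]' >/dev/null; python3 m.py; python3 -m jog '[[[0,0,0],4,0]]' >/dev/null; python3 m.py
```

```text
t 16.23 p [ 615.9 -226.   217.7] rot [179.9   0.6  35.6] Fz [ 0.3 -0.7 -0.1] Mz [0.12  0.138 0.061]
t 16.35 p [ 615.8 -225.8  217.7] rot [179.9   0.6  31.6] Fz [ 0.2  0.7 -1. ] Mz [0.14  0.122 0.036]
t 16.48 p [ 615.8 -225.7  217.7] rot [179.8   0.6  27.6] Fz [-0.5  0.1 -0.7] Mz [0.137 0.143 0.077]
t 16.6 p [ 615.7 -225.6  217.7] rot [179.8   0.6  23.6] Fz [-0.3  1.  -1. ] Mz [0.142 0.169 0.462]
```

```bash
python3 -m jog '[[[0,0,0],0,0]]' >/dev/null; python3 m.py; python3 -m jog '[[[0,0,0],1,0]]' >/dev/null; python3 m.py;  python3 -m jog '[[[0,0,0],1,0]]' >/dev/null; python3 m.py
```

```text
t 16.73 p [ 615.7 -225.5  217.7] rot [179.8   0.6  23.8] Fz [-0.8 -0.2 -1.1] Mz [0.093 0.166 0.195]
t 16.85 p [ 615.7 -225.5  217.7] rot [179.8   0.6  22.9] Fz [ 0.3  0.1 -0.3] Mz [0.093 0.142 0.469]
t 16.98 p [ 615.7 -225.5  217.7] rot [179.8   0.6  21.9] Fz [-0.2 -0.1 -1. ] Mz [0.111 0.126 0.639]
```

At yaw 23.6° the torque rose to 0.46 N m, then 0.64 on the last small turn, so the nut is against its stop. I'll ease off the twist, release and lift away.

```bash
python3 -m jog '[[[0,0,0],-1.5,0],[[0,0,0],0,0]]' >/dev/null; python3 m.py; python3 -m jog '[[[0,0,0],0,0.6],[[0,0,0],0,0.6],[[0,0,0],0,0.8],[[0,0,0],0,0.8],[[0,0,0],0,0.8],[[0,0,0],0,0.8]]' >/dev/null; python3 go.py 616 -226 300 22
```

```text
t 17.23 p [ 615.7 -225.5  217.6] rot [179.8   0.6  23.4] Fz [ 0.2  0.3 -1. ] Mz [0.077 0.13  0.019]
t 17.975 p [ 616.  -226.3  218.3] rot [179.7   0.5  23.4] q6 45.9 F [ 0.  -0.1  0.6] M [-0.07  0.18 -0.01] w 70.8
shift cm [-0.06  0.02 -8.17] turn 1.4
```

```bash
python3 -m jog '[[[0,0,-1.5],0,0.8],[[0,0,-2.5],0,0.8],[[0,0,-3],0,0.8],[[0,0,-3],0,0.8],[[0,0,-3],0,0.8],[[0,0,0],0,0.8]]'; python3 -m jog '[[[0,-5,0],0,0.8],[[0,-5,0],0,0.8],[[0,-5,0],0,0.8],[[0,-5,0],0,0.8],[[0,0,0],0,0.8]]'; python3 - <<'E'
from h import *
a=grab('scene');b=grab('top')
def crop(d,P,w,h):
    u,v=proj(d,[P])[0].astype(int); x,y=u-w//2,v-h//2; print(x,y,proj(d,[[614,-227,225],[614,-227,217],[614,-227,101]])-[x,y])
    return cv2.resize(cv2.cvtColor(d['color'],cv2.COLOR_RGB2BGR)[y:y+h,x:x+w],(400,500),interpolation=cv2.INTER_CUBIC)
P=[614,-227,170]
cv2.imwrite('pics/c5.png',np.hstack([crop(a,P,80,100),crop(b,P,80,100)]))
E
```

```text
time_s: 18.73
ee_pos: [617.2, -225.1, 357.9]
ee_rot: [179.5, 0.3, 23.4]
force: [-0.9, -0.5, 0.3]
gripper_width: 73.0
time_s: 19.35
ee_pos: [533.8, -36.8, 350.9]
ee_rot: [179.7, 0.6, 23.3]
force: [0.3, 0.0, -0.2]
gripper_width: 72.6
105 162 [[37.71251552 33.89929519]
 [38.18511835 36.45110945]
 [44.53629732 70.9652802 ]]
318 127 [[44.90616127 44.68500749]
 [44.17943129 45.51281898]
 [34.66342192 56.34551658]]
```

View pics/c5.png

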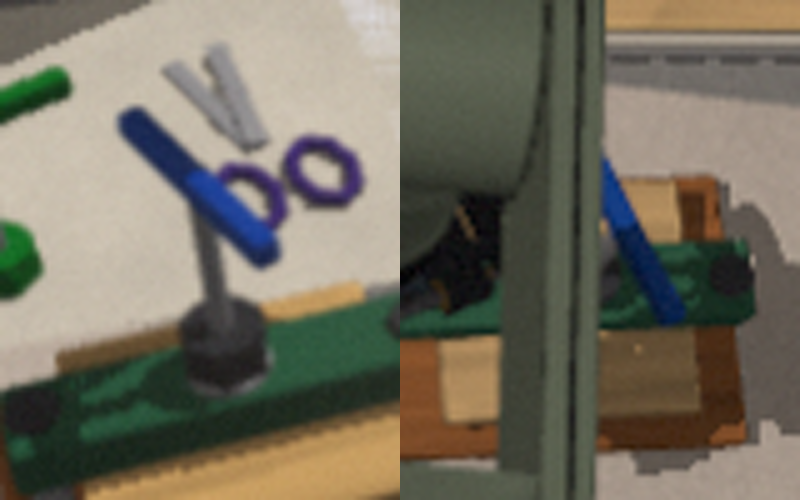

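The wrench stands upright on the nut with its socket down at the washer (scene crop: bar centre (198,186), predicted about (191,182) for fully home). I'll clear the arm and check the height with both cameras, and check that the rest of the scene is unchanged.

```bash
python3 -m jog '[[[0,-5,0],0,0.8],[[0,-5,0],0,0.8],[[0,-5,0],0,0.8],[[0,-5,0],0,0.8],[[0,-5,0],0,0.8],[[0,0,0],0,0.8]]'; python3 - <<'E'
from fit import *
import pickle
a,b=grab('scene'),grab('top')
bt=(345,145,42,55); bs=(122,178,45,42)
V=[(d,soft(d,'blue',B),B) for d,B in((b,bt),(a,bs))]
x0=[614,-227,-67,217]
r=minimize(lambda p:cost(V,boxpts(*p)),x0,method='Nelder-Mead',options=dict(maxiter=800,initial_simplex=[x0]+[np.array(x0)+np.eye(4)[i]*6 for i in range(4)])); print(r.x.round(1),r.fun)
cv2.imwrite('pics/f.png',cv2.resize(cv2.cvtColor(np.hstack([a['color'],b['color']]),cv2.COLOR_RGB2BGR),(800,300),interpolation=cv2.INTER_AREA))
E
```

```text
time_s: 20.2
ee_pos: [441.6, 190.7, 344.7]
ee_rot: [179.5, 0.8, 22.4]
force: [-0.2, -0.1, -0.3]
gripper_width: 73.0
[ 615.3 -226.6  -66.7  220.4] 0.6770500980107955
```

View pics/f.png

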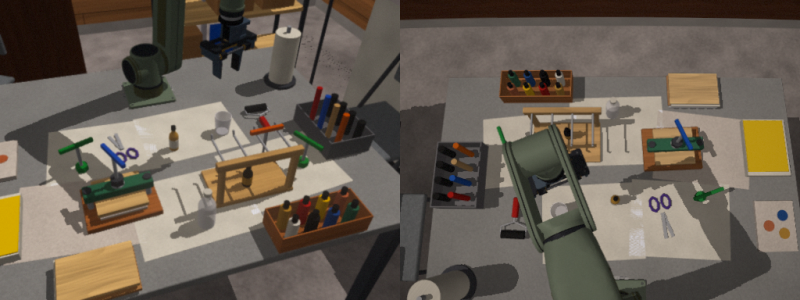

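```bash
python3 - <<'E'
from fit import *
import pickle
a,b=pickle.load(open('p0.pkl','rb'))
V=[(d,soft(d,'blue',B),B) for d,B in((b,(205,165,55,20)),(a,(260,165,60,25)))]
x0=[610,134,0,190]
r=minimize(lambda p:cost(V,boxpts(*p)),x0,method='Nelder-Mead',options=dict(maxiter=800,initial_simplex=[x0]+[np.array(x0)+np.eye(4)[i]*6 for i in range(4)])); print(r.x.round(1),r.fun)
E
```

```text
[6.097e+02 1.340e+02 1.000e-01 1.912e+02] 0.4674601345588833
```

```bash
python3 -c "
from workcell import job_done; print(job_done())"
```

```text
the job is handed in; nothing more can be done
None
```

I lifted the blue T-wrench straight up off its hooks and set its socket down over the brass nut. I turned it clockwise to the stop, let go and moved the arm clear. The job was handed in at about 20 s.

- **Stop:** the nut dragged at roughly 0.04–0.12 N m. After about 81° of wrist turn, including the socket's play, the torque rose to 0.46 N m, then 0.64 N m on two more 1° turns. That is above the quoted 0.35 N m slip figure, so the bar may have shifted slightly in the grip at the end. I eased the twist to about zero before opening the fingers.
- **Seating:** with the wrench on the nut, the TCP stopped at 217.6–217.9 mm and would not go lower. The bar was held about 0.5 mm below the TCP, so it sat near 217.1 mm, against 217 for fully home.
- **A check that disagreed:** a two-camera fit after release put the bar at 220.4 mm. The same fit read 1.2 mm high on the hung bar, so about 219 mm allowing for that. This is about 2 mm above home, and the cameras are only good to about 2 mm. I trusted the contact reading and did not press the wrench down again.
- **Last pictures:** the wrench stands upright on the nut with its socket at the washer. The orange tool still hangs on the rack and the other things look unmoved. That check was by eye, and the arm hid part of the top view.

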